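Slide the oil bottle home into its dock

TASK

Push the tall amber oil bottle across the shelf into the pale wooden dock until it stands fully home against the dock's back wall. Slide it on its foot with your fingertips, pushing low so that it never tips; do not grip it or lift it. Leave the ramekin, the hinges, the bradawl and the jig where they are, and finish with your hand clear of everything.

Things in the scene. Friction and masses are not known exactly. Their poses are not given: they have to be found in the camera images.
- oil_bottle: Tall narrow amber bottle of wood oil, black cap, paper label; round, 48 mm across, 190 mm tall, straight lower half, 0.24 to 0.43 kg, loose on the shelf, 155 to 210 mm before the dock's home point, up to 50 mm off its middle line. Origin: centre of its underside; z up its axis; yaw means nothing. Pushed less than 30 mm above the shelf it slides (1 to 4 N); much higher it topples.
- dock: Low U-shaped dock of pale wood fixed to the shelf, no floor, open to the robot's right (-y) within 15 degrees; walls 36 mm high, 12 mm thick. Origin: on the shelf where the bottle's axis stands when fully home. x points from the mouth to the back wall (the push home), z up. Back wall's face at x = +24 mm, side walls' faces at y = +/-32 mm (8 mm free beside the bottle), from x = +24 to -20 mm.
- dock_mouth (a point): Middle of the dock's mouth, on the shelf, 48 mm before the dock's origin along its -x; same axes as the dock. Here end the two flared wings, 36 mm high, that widen the opening from 64 mm (at x = -20 mm) to about 90 mm.
- ramekin: White ceramic ramekin of small brass screws, 72 mm across, 40 mm high, loose, 155 to 175 mm to one side of the dock's middle line. Not to be disturbed. Origin: centre of its underside.
- hinges: Pair of silver cabinet hinges lying side by side on one strip, about 84 x 90 mm, 18 mm high, loose, to one side like the ramekin. Not to be disturbed. Origin: under its middle.
- bradawl: Orange-handled bradawl lying down, 132 mm long along its own x (from -68 to +64 mm, the steel spike towards +x), 22 mm high, loose, to one side like the ramekin. Not to be disturbed. Origin: on the shelf under its middle.
- jig: Black plastic hinge jig with a turning knob (red pointer), 85 x 55 mm, 34 mm high, loose, to one side like the ramekin. Not to be disturbed. Origin: centre of its underside.

How it is judged:
By the outcome, as a careful person would: the job done as asked, in the order asked, and still so for the second after the job is handed in, with the robot touching nothing.
It also fails if it takes over 61 s, if anything falls off the work surface, if the arm or the gripper's body presses on something with over 40 N, if the wrist force passes 120 N, or if a joint passes its speed limit or range.

ROBOT

A 7-joint arm with a two-finger parallel gripper is mounted at the origin on the work surface. World frame = base frame: x ahead of the robot, y to its left, z up, the work surface at z = 0. Lengths are in m, angles in rad, forces in N, time in s.
With the tool pointing down it reaches from about 0.425 to 0.925 m from the base axis. Payload 6.8 kg.
Tool frame: the origin (TCP) lies between the finger pads; the fingertips stand 17 mm ahead of it and the grasp point (between the pads) lies 2 mm behind it; z points along the fingers, y is the direction in which the jaws open and shut (so a half turn about z gives the same grasp; the last joint's range is limited). The gripper opens to 85 mm and grips with 20 to 120 N. Pads are 22 mm wide; open, the fingers measure 114 mm over their backs; the gripper's body (76 mm by 85 mm) begins 54 mm behind the grasp point. The pads swing forward as they close: fully open they stand 13 mm farther back than shut.
Start: joints at [1.081, 0.477, 0.022, 1.555, -0.011, 1.109, -0.083], TCP at [0.252, -0.626, 0.248] pointing down, gripper open.
Joint ranges: [-2.96, 2.96], [-0.34, 2.1], [-1.41, 1.46], [0.24, 2.44], [-1.37, 4.51], [0.17, 1.92], [-2.96, 2.96]. Speed limits (rad/s): [2.39, 2.39, 3.14, 3.14, 3.14, 3.14, 3.14].

INTERFACE

Orientations are given as a unit quaternion [w, x, y, z].
In Python, from station import bot gives the robot as it stands. The module is installed in compiled form; this text tells all that it offers.
- The arm moves only by the tool carry_out, never from a script. Its argument "moves" is a list of rows, each a list of 3 entries, a list of its own where there are three numbers: the turn, a rotation vector about the tool's x, y, z in degrees, then the shift along the tool's x, y, z in cm, then the finger opening in cm, from 0 to 8.54. A call has 1 to 5 rows; each row is the pose to reach, as a shift and turn from the pose commanded when the call began, along the tool's axes at that moment; what a row does not reach only later rows make up. A row lasts 1/8 s, in which the tool goes at most 62.5 mm and 10.7 degrees, less where a joint would pass 70% of its speed; a pose out of reach is approached as far as the arm can. A call with a gripper value outside its range is refused whole. The fingers move at their own pace and stop on an object; "newtons" is the grip in N (left out, the last holds). Time passes only in rows, so rows that repeat a pose let the fingers close. It gives the time, the measured TCP pose, the force and the opening at its end, in the units of the state.
- bot.get_obs(): the state, without advancing time (a new reading comes with each control period).
- bot.read_camera(name): name is "side" or "top" or "wrist"; returns the picture (480x640x3 uint8, red, green, blue); there is no depth.
- bot.camera_info(name): a dict with "vertical_fov" (degrees; the focal length in pixels is half the picture's height over the tangent of half this angle, whatever the lens; pixels are square), "cx", "cy" (the principal point, pixels), "position" and "attitude" of the camera in the world. Camera axes: x right, y up, looking along -z (the intrinsics and any distortion apply to the point x, -y, -z); pixel columns grow to the right and rows downward; lengths in m; the calibration is good to about 2 mm. A picture is of the moment at which its call begins: read the wrist's pose just before it. camera_info takes no time and is no camera call; for the wrist camera it gives the pose at the moment of the call.
- bot.hand_in(): hands the job in, once; it reports no verdict.
Trained networks look in the newest picture that a camera, given by its name, has taken for a name from the list of things; names that differ only in an ending like _2 or _b are one class to them, and where a whole thing is asked for, a point or a joint stands for the part that bears it (a point fixed in the world has none). Each returns a list of dicts, best first, with "score" (0 to 1); they miss things now and then, are a little off and sometimes report something else, mostly with a low value. They report only what shows in the picture. A call takes as long as a camera call.
- bot.silhouettes(label, camera): "region" (480x640 bool, what is visible of it) and "location" ([column, row] in pixels, amid what is visible of it).
The state is a dict: "t": time; "q": joint angles; "joint_vel": joint speeds; "joint_torque": joint torques, N m; "eef_pos": TCP position; "tool_rot": TCP orientation; "contact_force": force on the tool from outside, world axes, zero at the start; "torque": the same for the moment, N m; "gripper_width": opening from 0.0 (shut) to 1.0 (fully open).
Only numpy, scipy, OpenCV 4.12 (cv2) and the standard library are available. Lean on these libraries where they do the work, as an engineer would, in place of code of your own. Each camera call takes 0.05 s, during which the arm holds its last target. There are 200 camera calls.

## Working session

There is one attempt and no reset: what is moved stays moved. The work goes in short steps, Python scripts to look and compute and a tool call to move; the robot and the scene stay as the last step left them, time stands still between calls to the robot, and variables do not carry over. Pictures are saved under pics/ and viewed, about 8 in all and at most 12, crops included, and the job is handed in when it is done.

Besides the shell and the picture viewer there is one more tool, called after "Call:" as name(argument=value, ...), one argument or row to a line, values as JSON. carry_out: Moves the arm, as the interface text tells. Its arguments: {"type":"object","properties":{"moves":{"type":"array"},"newtons":{"type":"number"}},"required":["moves"]}

```bash
mkdir -p pics; python3 - <<'E'
from station import bot
import cv2
o=bot.get_obs(); print(o)
for c in ("top","side"):
    im=bot.read_camera(c); cv2.imwrite(f"pics/{c}0.png",im[:,:,::-1]); print(c,bot.camera_info(c))
    for l in ("oil_bottle","dock","ramekin","hinges","bradawl","jig"):
        for d in bot.silhouettes(l,c)[:2]: 
            r=d["region"]; import numpy as np; ys,xs=np.nonzero(r)
            print(l,round(d["score"],2),d["location"],r.sum(),xs.min() if len(xs) else 0,xs.max(),ys.min(),ys.max())
E
```

```text
{'t': 0.0, 'q': array([ 1.08089863,  0.47778995,  0.02235845,  1.55646286, -0.01151406,
        1.10928182, -0.08308447]), 'joint_vel': array([-0.00018263, -0.00049915,  0.00050444, -0.0010191 , -0.00172718,
       -0.00052839,  0.00026099]), 'joint_torque': array([ 2.55060911e-05, -5.96456516e+01,  1.60801996e+00, -2.81195408e+01,
        1.25047108e-02,  9.55811032e-03,  8.01643210e-06]), 'eef_pos': array([ 0.25126965, -0.62588396,  0.24732803]), 'tool_rot': array([-8.75631903e-04,  9.81832340e-01,  1.89748342e-01, -2.35743510e-04]), 'contact_force': array([-0.07661989, -0.09283759, -0.84320363]), 'torque': array([-0.01198478,  0.0316919 , -0.01675137]), 'gripper_width': 0.997292618956016}
top {'vertical_fov': 43.83845350023543, 'cx': 317.46139498460013, 'cy': 238.08413550169936, 'position': array([0.42275896, 0.07406617, 0.94447494]), 'attitude': array([ 0.70515912,  0.06037   , -0.05700697, -0.70417064])}
oil_bottle 0.92 [457.2, 239.1] 1596 434 487 219 263
dock 0.66 [317.0, 249.6] 1402 306 369 222 296
ramekin 0.63 [394.0, 378.0] 1856 370 418 355 402
hinges 0.84 [428.3, 169.5] 2112 394 454 139 198
bradawl 0.98 [342.0, 153.9] 856 290 370 148 167
jig 0.55 [297.1, 361.7] 2080 263 326 337 387
side {'vertical_fov': 54.85139961004444, 'cx': 325.39602549338906, 'cy': 238.99631736080872, 'position': array([ 0.25280713, -0.49368786,  0.42109055]), 'attitude': array([ 0.83422349,  0.48452888, -0.13223857, -0.22763102])}
oil_bottle 0.95 [392.6, 287.3] 4327 371 413 207 349
dock 0.95 [311.2, 260.0] 2102 280 357 241 298
dock 0.44 [410.7, 248.9] 141 383 415 232 261
ramekin 0.68 [218.4, 331.9] 2736 188 246 308 365
hinges 0.9 [445.9, 293.4] 1587 414 481 272 311
bradawl 0.48 [412.5, 251.8] 147 384 416 233 261
bradawl 0.44 [315.3, 261.1] 2146 280 357 240 297
jig 0.75 [202.3, 278.7] 1791 182 220 253 304
```

View pics/top0.png

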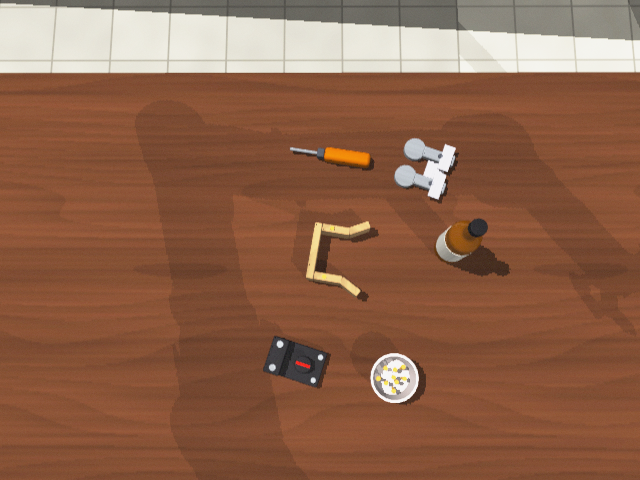

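View pics/side0.png

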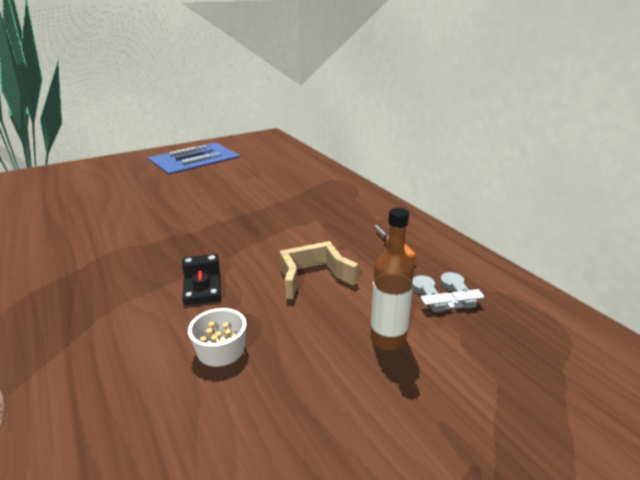

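```bash
cat > h.py <<'E'
import numpy as np, cv2
from scipy.spatial.transform import Rotation as R
from scipy.optimize import minimize
from station import bot
def info(c):
    d=bot.camera_info(c); q=d["attitude"]; Rw=R.from_quat([q[1],q[2],q[3],q[0]]).as_matrix()
    return d["position"],Rw,240/np.tan(np.radians(d["vertical_fov"])/2),d["cx"],d["cy"]
def proj(P,c):
    p,Rw,f,cx,cy=c; v=(np.atleast_2d(P)-p)@Rw
    return np.c_[cx+f*v[:,0]/-v[:,2], cy-f*v[:,1]/-v[:,2]]
def hulls(groups,c):
    m=np.zeros((1920,2560),np.uint8)
    for g in groups:
        cv2.fillConvexPoly(m,cv2.convexHull(np.round(proj(g,c)*4+1.5).astype(np.int32)),255)
    return cv2.resize(m,(640,480),interpolation=cv2.INTER_AREA)/255.
a=np.linspace(0,2*np.pi,40)
def bottle(p):
    C=[np.c_[p[0]+r*np.cos(a),p[1]+r*np.sin(a),0*a+z] for z,r in ((0,.024),(.105,.024),(.14,.012),(.19,.013))]
    return [np.r_[C[i],C[i+1]] for i in range(3)]
def dock(p):
    c,s=np.cos(p[2]),np.sin(p[2]); out=[]
    Q=[[(.024,-.044),(.036,-.044),(.036,.044),(.024,.044)]]
    for k in (1,-1):
        Q+=[[(.024,k*.032),(-.02,k*.032),(-.02,k*.044),(.024,k*.044)],[(-.02,k*.032),(-.048,k*.045),(-.043,k*.056),(-.02,k*.044)]]
    for q in Q:
        q=np.array(q); w=np.c_[p[0]+c*q[:,0]-s*q[:,1],p[1]+s*q[:,0]+c*q[:,1]]
        out.append(np.r_[np.c_[w,0*w[:,0]],np.c_[w,0*w[:,0]+.036]])
    return out
def fit(model,p0,masks,step):
    def cost(p):
        t=0
        for c,m in masks:
            h=hulls(model(p),c); t+=1-np.minimum(h,m).sum()/np.maximum(h,m).sum()
        return t
    n=len(p0); S=np.vstack([p0]+[np.array(p0)+np.eye(n)[i]*step[i] for i in range(n)])
    r=minimize(cost,p0,method="Nelder-Mead",options=dict(initial_simplex=S,xatol=1e-4,fatol=1e-4))
    return r.x,r.fun
def unproj(uv,z,c):
    p,Rw,f,cx,cy=c; d=Rw@np.array([(uv[0]-cx)/f,-(uv[1]-cy)/f,-1]); return p+d*(z-p[2])/d[2]
def mask(l,c): return bot.silhouettes(l,c)[0]["region"].astype(float)
E
python3 - <<'E'
from h import *
T,S=info("top"),info("side")
for n,uv,z in (("bot",(452,244),.02),("backA",(320,222),.036),("backB",(309,277),.036),("ram",(394,378),.03),("jig",(297,361),.03),("hinge",(428,169),.01),("hingecorner",(443,198),.01),("brad",(371,160),.01)): print(n,unproj(uv,z,T).round(3))
b0=unproj((452,244),.02,T)[:2]; A=unproj((320,222),.036,T);B=unproj((309,277),.036,T)
v=(A-B)[:2]; th=np.arctan2(v[0],-v[1])  # placeholder
m=(A+B)[:2]/2
mb={k:mask("oil_bottle",k) for k in("top","side")}; md={k:mask("dock",k) for k in ("top","side")}
for ks in (("top","side"),("top",),("side",)):
    cs=[(dict(top=T,side=S)[k],mb[k]) for k in ks]; print("bottle",ks,fit(bottle,b0,cs,[.01,.01]))
    cs=[(dict(top=T,side=S)[k],md[k]) for k in ks]
    best=min((fit(dock,[m[0],m[1]-.03,np.pi/2+t],cs,[.01,.01,.1]) for t in (-.2,.2)),key=lambda r:r[1]); print("dock",ks,best)
E
```

```text
bot [ 0.569 -0.132  0.02 ]
backA [0.6   0.075 0.036]
backB [0.515 0.091 0.036]
ram [ 0.364 -0.036  0.03 ]
jig [0.389 0.109 0.03 ]
hinge [ 0.693 -0.1    0.01 ]
hingecorner [ 0.645 -0.123  0.01 ]
brad [ 0.708 -0.008  0.01 ]
bottle ('top', 'side') (array([ 0.56444116, -0.12973411]), np.float64(0.1520646075283485))
dock ('top', 'side') (array([0.55138649, 0.05432013, 1.39767028]), np.float64(0.2345571520055172))
bottle ('top',) (array([ 0.56502014, -0.13056387]), np.float64(0.0637394694766763))
dock ('top',) (array([0.55140415, 0.05471904, 1.40869518]), np.float64(0.13096996677539852))
bottle ('side',) (array([ 0.56613879, -0.12731751]), np.float64(0.07982882277371783))
dock ('side',) (array([0.55116286, 0.05359071, 1.37679251]), np.float64(0.08921543881603033))
```

```bash
cat >> h.py <<'E'
D=np.array([.5513,.0543]); TH=1.392
u=lambda a:np.array([np.cos(a),np.sin(a),0])
def indock(p): d=np.array(p[:2])-D; return np.array([d@u(TH)[:2],d@u(TH+np.pi/2)[:2]])
def world(x,y): return np.r_[D,0]+x*u(TH)+y*u(TH+np.pi/2)
def ori(phi,t):
    U=u(phi);Z=np.array([0,0,1.]); x=np.cos(t)*U+np.sin(t)*Z; z=np.sin(t)*U-np.cos(t)*Z
    return np.c_[x,np.cross(z,x),z]
def rel(P,Rt):
    o=bot.get_obs(); q=o["tool_rot"]; R0=R.from_quat([q[1],q[2],q[3],q[0]]).as_matrix()
    return np.degrees(R.from_matrix(R0.T@Rt).as_rotvec()).round(1),((R0.T@(np.array(P)-o["eef_pos"]))*100).round(2)
def hand(c,back,phi,z,t=np.radians(40)):
    P=np.r_[c[:2],z]-back*u(phi); return P,ori(phi,t)
E
python3 - <<'E'
from h import *
b=np.array([.565,-.1295,0]); print("bottle in dock",indock(b))
tgt=world(-.07,-.003); v=tgt-b; phi=np.arctan2(v[1],v[0]); print(np.degrees(phi))
for z in (.16,.028): P,Rt=hand(b,.10,phi,z); print(P.round(3),rel(P,Rt))
E
```

```text
bottle in dock [-0.17843347 -0.04616955]
101.46422479810747
[ 0.585 -0.228  0.16 ] (array([ 27.7,  33.3, -76.1]), array([ 45.8 , -24.6 ,   8.83]))
[ 0.585 -0.228  0.028] (array([ 27.7,  33.3, -76.1]), array([ 45.8 , -24.6 ,  22.03]))
```

Call:
carry_out(
  moves=[
    [[27.7,33.3,-76.1],[45.8,-24.6,8.8],2.0],
    [[27.7,33.3,-76.1],[45.8,-24.6,8.8],2.0],
    [[27.7,33.3,-76.1],[45.8,-24.6,8.8],2.0],
    [[27.7,33.3,-76.1],[45.8,-24.6,8.8],2.0],
    [[27.7,33.3,-76.1],[45.8,-24.6,8.8],2.0],
  ],
  newtons=20,
)

```text
t: 1.52
eef_pos: [0.4498, -0.3891, 0.1962]
tool_rot: [-0.173, 0.8, 0.556, 0.142]
contact_force: [0.7, -0.7, -1.0]
gripper_width: 0.235
```

```bash
python3 - <<'E'
from h import *
b=np.array([.565,-.1295,0]); phi=np.radians(101.46)
print(bot.get_obs()["q"].round(2))
for z in (.16,.028): P,Rt=hand(b,.10,phi,z); print(P.round(3),rel(P,Rt))
E
```

```text
[ 1.01  0.59 -0.33  1.59 -0.19  1.27  0.44]
[ 0.585 -0.228  0.16 ] (array([ 10.7,  12.8, -29.2]), array([16.66,  7.93, 10.77]))
[ 0.585 -0.228  0.028] (array([ 10.7,  12.8, -29.2]), array([11.11,  9.5 , 22.65]))
```

Call:
carry_out(
  moves=[
    [[10.7,12.8,-29.2],[16.7,7.9,10.8],2.0],
    [[10.7,12.8,-29.2],[16.7,7.9,10.8],2.0],
    [[10.7,12.8,-29.2],[16.7,7.9,10.8],2.0],
    [[10.7,12.8,-29.2],[16.7,7.9,10.8],2.0],
    [[10.7,12.8,-29.2],[16.7,7.9,10.8],2.0],
  ],
)

```text
t: 2.15
eef_pos: [0.5854, -0.2261, 0.1589]
tool_rot: [-0.266, 0.595, 0.727, 0.216]
contact_force: [-0.4, -0.4, -0.2]
gripper_width: 0.234
```

```bash
python3 - <<'E'
from h import *
b=np.array([.565,-.1295,0]); phi=np.radians(101.46)
print(bot.get_obs()["q"].round(2))
for k in (.1,.06):
  for z in (.16,.05,.028): P,Rt=hand(b,k,phi,z); print(P.round(3),rel(P,Rt))
E
```

```text
[ 0.82  0.82 -0.52  1.43 -0.2   1.38  0.65]
[ 0.585 -0.228  0.16 ] (array([-0.1, -0.1, -0.1]), array([-0.03, -0.08, -0.17]))
[ 0.585 -0.228  0.05 ] (array([-0.1, -0.1, -0.1]), array([-7.11, -0.05,  8.26]))
[ 0.585 -0.228  0.028] (array([-0.1, -0.1, -0.1]), array([-8.52, -0.05,  9.94]))
[ 0.577 -0.188  0.16 ] (array([-0.1, -0.1, -0.1]), array([ 3.03, -0.08,  2.41]))
[ 0.577 -0.188  0.05 ] (array([-0.1, -0.1, -0.1]), array([-4.05, -0.06, 10.83]))
[ 0.577 -0.188  0.028] (array([-0.1, -0.1, -0.1]), array([-5.46, -0.05, 12.51]))
```

Call:
carry_out(
  moves=[
    [[0,0,0],[-3.6,0,4.1],2.0],
    [[0,0,0],[-7.1,0,8.3],2.0],
    [[0,0,0],[-7.8,0,9.1],2.0],
    [[0,0,0],[-8.5,0,9.9],2.0],
    [[0,0,0],[-8.5,0,9.9],2.0],
  ],
)

```text
t: 2.78
eef_pos: [0.5852, -0.2308, 0.0303]
tool_rot: [-0.264, 0.597, 0.726, 0.216]
contact_force: [0.3, 0.4, 0.3]
gripper_width: 0.233
```

```bash
python3 - <<'E'
from h import *
o=bot.get_obs(); print(o["eef_pos"],o["contact_force"])
ims=[]
for c in ("side","wrist"):
    ims.append(bot.read_camera(c)[:,:,::-1])
m=np.hstack([ims[0][150:450,240:640],cv2.resize(ims[1],(400,300))]); cv2.imwrite("pics/pre.png",m)
bot.read_camera("top")
cs=[(info(k),mask("oil_bottle",k)) for k in ("top","side")]
print(fit(bottle,[.565,-.1295],cs,[.01,.01]))
E
```

```text
[ 0.58517576 -0.23081699  0.03027112] [0.26400288 0.39915299 0.31306168]
(array([ 0.56454001, -0.12961281]), np.float64(0.14639662431718492))
```

View pics/pre.png

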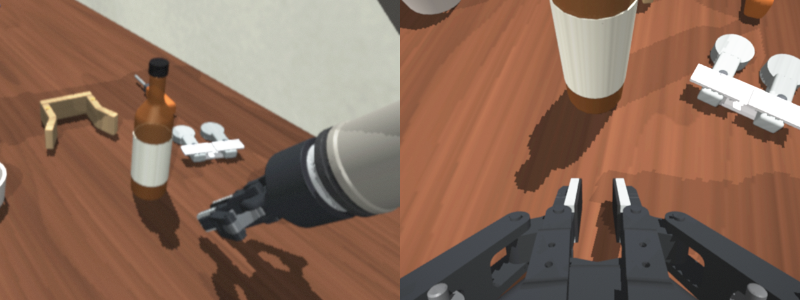

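Call:
carry_out(
  moves=[
    [[0,0,0],[1.0,0,1.4],2.0],
    [[0,0,0],[2.2,0,2.4],2.0],
    [[0,0,0],[3.1,0,3.1],2.0],
    [[0,0,0],[3.6,0,3.6],2.0],
    [[0,0,0],[4.0,0,3.9],2.0],
  ],
)

```text
t: 3.65
eef_pos: [0.5736, -0.175, 0.0247]
tool_rot: [-0.265, 0.596, 0.726, 0.216]
contact_force: [-0.0, -0.5, -0.0]
gripper_width: 0.232
```

```bash
cat >> h.py <<'E'
def look(p0,save=None):
    o=bot.get_obs(); print("t",round(o["t"],2),"eef",o["eef_pos"].round(4),"F",o["contact_force"].round(1))
    ims={c:bot.read_camera(c)[:,:,::-1] for c in ("top","side")}
    if save: cv2.imwrite("pics/"+save,np.hstack([ims["side"][150:450,200:600],ims["top"][130:430,240:640]]))
    for ks in (("top","side"),("top",),("side",)):
        r=fit(bottle,p0,[(info(k),mask("oil_bottle",k)) for k in ks],[.01,.01]); print(ks,r[0].round(4),round(r[1],3),"in dock",indock(r[0]).round(4))
        if len(ks)>1: b=r[0]
    q=o["tool_rot"]; x=R.from_quat([q[1],q[2],q[3],q[0]]).as_matrix(); ph=np.arctan2(x[1,0],x[0,0])
    d=b-o["eef_pos"][:2]; print("phi",np.degrees(ph).round(1),"tilt",np.degrees(np.arcsin(x[2,0])).round(1),"ahead",d@u(ph)[:2],"left",d@u(ph+np.pi/2)[:2])
    return b
E
python3 - <<'E'
from h import *
look([.5645,-.13])
E
```

```text
t 3.65 eef [ 0.5736 -0.175   0.0247] F [-0.  -0.5 -0. ]
('top', 'side') [ 0.5647 -0.1301] 0.176 in dock [-0.1791 -0.046 ]
('top',) [ 0.5647 -0.1307] 0.058 in dock [-0.1797 -0.0461]
('side',) [ 0.5667 -0.1271] 0.103 in dock [-0.1758 -0.0474]
phi 101.2 tilt 40.0 ahead 0.04573460886493638 left -2.542049798588292e-05
```

Call:
carry_out(
  moves=[
    [[0,0,0],[0.3,0,0.25],2.0],
    [[0,0,0],[0.7,0,0.59],2.0],
    [[0,0,0],[1.15,0,0.96],2.0],
    [[0,0,0],[1.7,0,1.42],2.0],
    [[0,0,0],[2.3,0,1.93],2.0],
  ],
)

```text
t: 4.58
eef_pos: [0.5678, -0.1454, 0.0247]
tool_rot: [-0.265, 0.596, 0.726, 0.216]
contact_force: [0.1, -0.8, -0.7]
gripper_width: 0.238
```

```bash
python3 - <<'E'
from h import *
look([.5605,-.11],"p1.png")
E
```

```text
t 4.58 eef [ 0.5678 -0.1454  0.0247] F [ 0.1 -0.8 -0.7]
('top', 'side') [ 0.5616 -0.104 ] 1.102 in dock [-0.154  -0.0383]
('top',) [ 0.5605 -0.11  ] 1.0 in dock [-0.16   -0.0383]
('side',) [ 0.5616 -0.104 ] 0.102 in dock [-0.154  -0.0383]
phi 101.2 tilt 40.0 ahead 0.04185422713508689 left -0.0019658306334623837
```

View pics/p1.png

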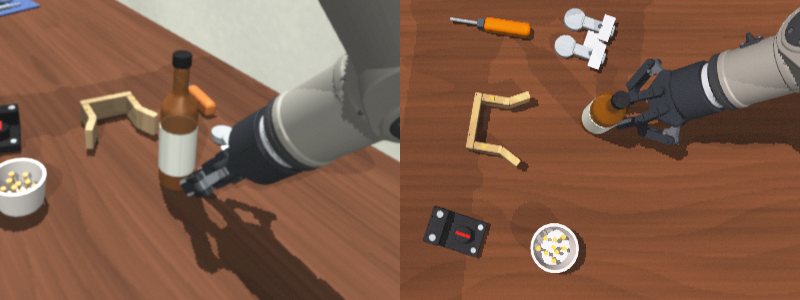

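Call:
carry_out(
  moves=[
    [[0,0,0],[0.5,0,0.42],2.0],
    [[0,0,0],[1.1,0,0.92],2.0],
    [[0,0,0],[1.8,0,1.51],2.0],
    [[0,0,0],[2.5,0,2.1],2.0],
    [[0,0,0],[3.2,0,2.69],2.0],
  ],
)

```text
t: 5.5
eef_pos: [0.5595, -0.1041, 0.0247]
tool_rot: [-0.265, 0.596, 0.726, 0.216]
contact_force: [-0.1, -1.0, -0.7]
gripper_width: 0.232
```

Call:
carry_out(
  moves=[
    [[0,0,0],[0.7,0,0.59],2.0],
    [[0,0,0],[1.4,0,1.17],2.0],
    [[0,0,0],[2.0,0,1.68],2.0],
    [[0,0,0],[2.5,0,2.1],2.0],
    [[0,0,0],[2.8,0,2.35],2.0],
  ],
)

```text
t: 6.12
eef_pos: [0.5524, -0.0686, 0.0247]
tool_rot: [-0.265, 0.596, 0.726, 0.216]
contact_force: [0.4, -1.3, -1.2]
gripper_width: 0.234
```

```bash
python3 - <<'E'
from h import *
look([.545,-.03])
E
```

```text
t 6.12 eef [ 0.5524 -0.0686  0.0247] F [ 0.4 -1.3 -1.2]
('top', 'side') [ 0.5453 -0.0296] 0.188 in dock [-0.0836 -0.009 ]
('top',) [ 0.5456 -0.0301] 0.057 in dock [-0.084  -0.0094]
('side',) [ 0.5462 -0.0278] 0.127 in dock [-0.0817 -0.0096]
phi 101.2 tilt 40.0 ahead 0.03964303362352143 left -0.0005656074044247983
```

```bash
python3 - <<'E'
from h import *
for x,y,f in ((-.077,-.0068,99),(-.070,-.0045,95),(-.063,-.0025,90.5),(-.056,-.0010,86),(-.049,0,82)):
    P,Rt=hand(world(x,y),.0396,np.radians(f),.0247); print(rel(P,Rt))
E
```

```text
(array([-1.5, -0. ,  1.7]), array([ 0.56, -0.06,  0.47]))
(array([-4.1,  0. ,  4.7]), array([ 1.14, -0.29,  0.96]))
(array([-7. ,  0. ,  8.2]), array([ 1.73, -0.53,  1.46]))
(array([-9.9,  0. , 11.6]), array([ 2.33, -0.71,  1.96]))
(array([-12.5,   0. ,  14.7]), array([ 2.91, -0.81,  2.45]))
```

Call:
carry_out(
  moves=[
    [[-1.5,0,1.7],[0.56,-0.06,0.47],2.0],
    [[-4.1,0,4.7],[1.14,-0.29,0.96],2.0],
    [[-7.0,0,8.2],[1.73,-0.53,1.46],2.0],
    [[-9.9,0,11.6],[2.33,-0.71,1.96],2.0],
    [[-12.5,0,14.7],[2.91,-0.81,2.45],2.0],
  ],
)

```text
t: 7.05
eef_pos: [0.5373, -0.0342, 0.0245]
tool_rot: [-0.223, 0.711, 0.615, 0.258]
contact_force: [-0.6, -1.3, 0.8]
gripper_width: 0.237
```

```bash
python3 - <<'E'
from h import *
look(world(-.05,0)[:2],"p2.png")
E
```

```text
t 7.05 eef [ 0.5373 -0.0342  0.0245] F [-0.6 -1.3  0.8]
('top', 'side') [0.5434 0.0048] 0.454 in dock [-0.0501 -0.001 ]
('top',) [0.5445 0.0039] 0.06 in dock [-0.0508 -0.0023]
('side',) [0.568  0.0515] 0.313 in dock [ 0.0002 -0.0169]
phi 81.8 tilt 39.9 ahead 0.03947303353681862 left -0.0004223688216473369
```

View pics/p2.png

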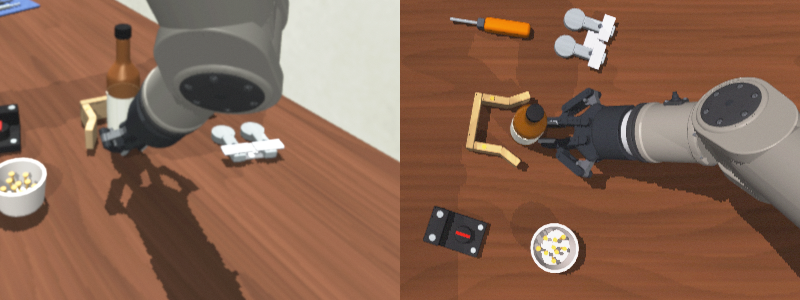

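```bash
python3 - <<'E'
from h import *
for x,y,z in ((-.044,-.001,.0255),(-.037,-.0007,.0265),(-.03,-.0003,.0275),(-.023,0,.0275),(-.018,0,.0275)):
    P,Rt=hand(world(x,y),.0395,TH,z); print(rel(P,Rt))
E
```

```text
(array([-1.4,  0. ,  1.8]), array([ 0.46, -0.11,  0.28]))
(array([-1.4,  0. ,  1.8]), array([ 1.06, -0.11,  0.65]))
(array([-1.4,  0. ,  1.8]), array([ 1.66, -0.12,  1.03]))
(array([-1.4,  0. ,  1.8]), array([ 2.2 , -0.12,  1.48]))
(array([-1.4,  0. ,  1.8]), array([ 2.58, -0.1 ,  1.8 ]))
```

Call:
carry_out(
  moves=[
    [[-1.4,0,1.8],[0.46,-0.11,0.28],2.0],
    [[-1.4,0,1.8],[1.06,-0.11,0.65],2.0],
    [[-1.4,0,1.8],[1.66,-0.12,1.03],2.0],
    [[-1.4,0,1.8],[2.2,-0.12,1.48],2.0],
    [[-1.4,0,1.8],[2.58,-0.1,1.8],2.0],
  ],
)

```text
t: 7.98
eef_pos: [0.5408, -0.0016, 0.0274]
tool_rot: [-0.219, 0.721, 0.602, 0.262]
contact_force: [-0.3, -1.2, -0.2]
gripper_width: 0.241
```

```bash
python3 - <<'E'
from h import *
o=bot.get_obs(); print(o["contact_force"],o["eef_pos"])
t=bot.read_camera("top")[:,:,::-1]; w=bot.read_camera("wrist")[:,:,::-1]
m=mask("oil_bottle","top"); r=fit(bottle,world(-.018,0)[:2],[(info("top"),m)],[.01,.01]); print(r,indock(r[0]))
cv2.imwrite("pics/p3.png",np.hstack([cv2.resize(t[190:310,280:440],(400,300)),cv2.resize(w,(400,300))]))
E
```

```text
[-0.26351345 -1.2441501  -0.15102214] [ 0.54079829 -0.00155349  0.02744784]
(array([0.54934903, 0.04062066]), np.float64(0.13290134638008633)) [-0.01380824 -0.00051294]
```

View pics/p3.png

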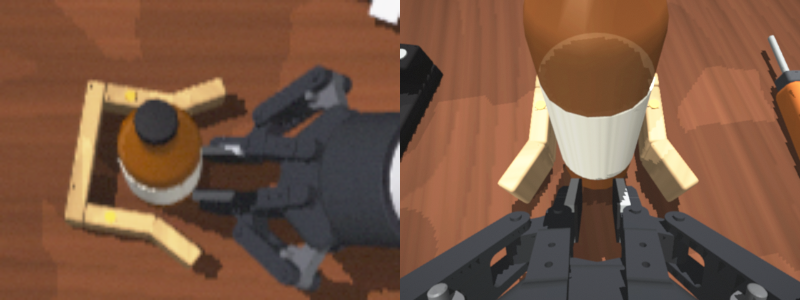

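Call:
carry_out(
  moves=[
    [[0,0,0],[0.4,0,0.34],2.0],
    [[0,0,0],[0.8,0,0.67],2.0],
    [[0,0,0],[1.1,0,0.92],2.0],
    [[0,0,0],[1.25,0,1.05],2.0],
    [[0,0,0],[1.35,0,1.13],2.0],
  ],
)

```text
t: 8.75
eef_pos: [0.5436, 0.0153, 0.0273]
tool_rot: [-0.219, 0.722, 0.602, 0.262]
contact_force: [-0.5, -2.0, -0.0]
gripper_width: 0.233
```

Call:
carry_out(
  moves=[
    [[0,0,0],[0.08,0,0.06],2.0],
    [[0,0,0],[0.15,0,0.13],2.0],
    [[0,0,0],[0.15,0,0.13],2.0],
  ],
)

```text
t: 9.12
eef_pos: [0.544, 0.017, 0.0272]
tool_rot: [-0.219, 0.722, 0.602, 0.262]
contact_force: [-0.3, -2.3, -0.5]
gripper_width: 0.232
```

Call:
carry_out(
  moves=[
    [[0,0,0],[0.08,0,0.06],2.0],
    [[0,0,0],[0.15,0,0.13],2.0],
    [[0,0,0],[0.15,0,0.13],2.0],
  ],
)

```text
t: 9.5
eef_pos: [0.5443, 0.0174, 0.0269]
tool_rot: [-0.218, 0.722, 0.602, 0.262]
contact_force: [-3.3, -6.7, 2.3]
gripper_width: 0.237
```

Call:
carry_out(
  moves=[
    [[0,0,0],[-0.4,0,-0.34],2.0],
    [[0,0,0],[-1.5,0,-1.3],2.0],
    [[0,0,0],[-4.0,0,-3.4],2.0],
    [[0,0,0],[-7.0,0,-6.0],2.0],
    [[0,0,0],[-7.0,0,-6.0],2.0],
  ],
)

```text
t: 10.12
eef_pos: [0.528, -0.0764, 0.0276]
tool_rot: [-0.218, 0.724, 0.6, 0.262]
contact_force: [0.4, 0.5, 0.2]
gripper_width: 0.235
```

```bash
python3 - <<'E'
from h import *
o=bot.get_obs(); print(o["contact_force"],o["eef_pos"])
t=bot.read_camera("top")[:,:,::-1]; w=bot.read_camera("wrist")[:,:,::-1]
m=mask("oil_bottle","top"); r=fit(bottle,world(0,0)[:2],[(info("top"),m)],[.01,.01]); print(r,indock(r[0]))
r=fit(dock,[*D,TH],[(info("top"),np.maximum(mask("dock","top"),0))],[.01,.01,.05]);print(r)
cv2.imwrite("pics/p4.png",np.hstack([cv2.resize(t[190:310,280:440],(400,300),interpolation=cv2.INTER_CUBIC),cv2.resize(w,(400,300))]))
E
```

```text
[0.35453936 0.49068296 0.17960111] [ 0.52798746 -0.07644904  0.02762513]
(array([0.55334868, 0.05530227]), np.float64(0.08534956407303829)) [ 0.00135064 -0.00183777]
(array([0.55210615, 0.05456379, 1.4013622 ]), np.float64(0.27348174604579856))
```

View pics/p4.png

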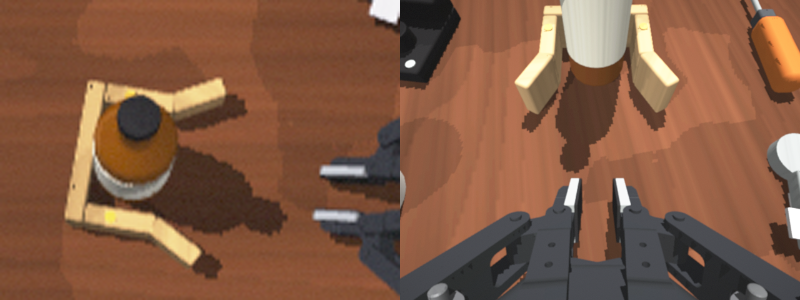

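Call:
carry_out(
  moves=[
    [[0,0,0],[1.0,0,-5.0],2.0],
    [[0,0,0],[4.0,0,-9.5],2.0],
    [[0,0,0],[6.0,0,-13.0],2.0],
    [[0,0,0],[6.0,0,-13.0],2.0],
    [[0,0,0],[6.0,0,-13.0],2.0],
  ],
)

```text
t: 10.95
eef_pos: [0.5207, -0.1075, 0.1659]
tool_rot: [-0.22, 0.721, 0.603, 0.262]
contact_force: [-0.0, 0.2, -1.1]
gripper_width: 0.232
```

```bash
python3 - <<'E'
from h import *
look(world(0,0)[:2],"p5.png")
for l in ("ramekin","hinges","bradawl","jig"):
    d=bot.silhouettes(l,"top"); print(l,d[0]["location"] if d else None)
E
```

```text
t 10.95 eef [ 0.5207 -0.1075  0.1659] F [-0.   0.2 -1.1]
('top', 'side') [0.5518 0.0552] 0.222 in dock [ 0.001  -0.0004]
('top',) [0.5522 0.055 ] 0.059 in dock [ 0.0008 -0.0008]
('side',) [0.5527 0.0569] 0.158 in dock [ 0.0028 -0.0009]
phi 79.7 tilt 40.0 ahead 0.16566856604077712 left -0.0015298910297536525
ramekin [393.9, 375.9]
hinges None
bradawl [341.9, 153.8]
jig [296.1, 363.8]
```

View pics/p5.png

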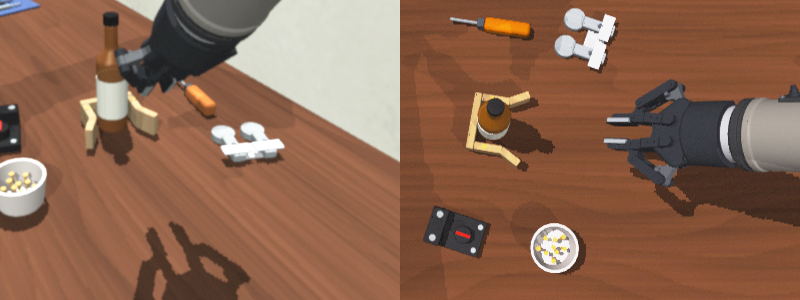

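The bottle stands upright and home, and the hand is clear. The ramekin, bradawl and jig are unmoved. The hinges were not detected this time, but the crop shows them in the same place as before.

```bash
python3 -c "
from station import bot
print(bot.hand_in())"
```

```text
the job is handed in; nothing more can be done
None
```

I pushed the oil bottle across the shelf into the dock and handed the job in. It was slid on its foot with two low fingertips, contact estimated at about 20 mm above the shelf, and never gripped or lifted. The whole run took about 11 s of the 61 s allowed.

- **Bottle home:** at the end of the push the force rose from about 2 N to about 7 N and the hand all but stopped, which fits the bottle meeting the back wall. The last camera fits put it 1 to 3 mm past my estimated home point along the push, and less than 1 mm off the middle line. That is within the measurement error. It was upright in the pictures.
- **Hand clear:** the gripper finished about 16 cm from the bottle and 16 cm above the shelf, touching nothing.
- **Other things:** the ramekin, bradawl and jig were found within about 2 pixels of where they started.

**Checks that failed or disagreed:**
- The network missed the hinges in the last picture, so I checked them by eye; they looked unmoved.
- The top-camera bottle fit failed once, and the side-camera fit failed once when the arm hid the bottle. In each case I relied on the other camera and the measured hand position.

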